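Stack two cover plates on the sloping shelf

TASK

Two bare aluminium cover plates lie on the level deck of the stacking stand. Push them over the edge of the deck onto the sloping shelf so that they end up as one stack: the larger plate first, flat on the slope with its lower edge against the backstop, then the smaller plate flat on top of it, within its outline and with its own lower edge against the backstop.

Things in the scene. Friction and masses are not known exactly. Their poses are not given: they have to be found in the camera images.
- stand: Stacking stand of grey painted sheet steel fixed to the bench, 225 mm front to back, 300 mm wide. Origin: on the bench under the middle of the brink, where level deck and sloping shelf meet; x points level from the deck over the brink to the backstop, y left along the brink, z up. Deck (the side near the robot): smooth top 95 mm above the bench, x -125 to 0 mm, y -150 to +150 mm, no rims.
- shelf: Sloping shelf beyond the brink, fixed to the stand: smooth face 288 mm wide falling away from the deck at 30 degrees to a backstop 37 mm high. Origin: on the face at the foot of the backstop, mid-width; x points down the slope into the backstop, y as the stand's y, z square out of the slope. Clear slope 106 mm, up to the riser under the brink. Cheeks 23 mm high at y = +-147 mm.
- brink_mid (a point): Middle of the brink, the deck's far edge, 95 mm above the bench (14 mm off the shelf's face, so a second plate passes over one that lies below). A plate pushed with its middle past the brink tips and, once pushed fully off the deck, slides down to the backstop by itself (friction of plates, deck and shelf about 0.25), a second one over the top of the first.
- large_plate: The larger plain aluminium plate: 90 mm along its x, 120 mm along its y, 8 mm thick, about 0.23 kg, dark screw marks at its corners. It starts flat on one half of the deck, left or right, its x within 0.25 rad of the stand's x. Origin: the middle of the plate, half way through its thickness; z square to its face.
- small_plate: The smaller plain aluminium plate: 60 mm along its x, 80 mm along its y, 8 mm thick, about 0.11 kg, dark screw marks at its corners. It starts flat on the other half of the deck, its x within 0.25 rad of the stand's x. Origin: the middle of the plate, half way through its thickness; z square to its face.

How it is judged:
By the outcome, as a careful person would: the job done as asked, in the order asked, and still so for the second after the job is handed in, with the robot touching nothing.
It also fails if it takes over 45 s, if anything falls off the work surface, if the arm or the gripper's body presses on something with over 40 N, if the wrist force passes 120 N, or if a joint passes its speed limit or range.

ROBOT

A 6-joint arm with a two-finger parallel gripper is mounted at the origin on the work surface; the furniture and walls round the work are solid. World frame = base frame: x ahead of the robot, y to its left, z up, the work surface at z = 0. Lengths are in m, angles in rad, forces in N, time in s.
With the tool pointing down it reaches from about 0.3 to 0.875 m from the base axis. Payload 6.4 kg.
Tool frame: the origin (TCP) lies midway between the tips of the shut fingers; the grasp point (between the pads) lies 19 mm behind it; z points along the fingers, y is the line along which they close (so a half turn about z gives the same grasp; the last joint's range is limited). The gripper opens to 85 mm and grips with 20 to 120 N. Pads are 22 mm wide; open, the fingers measure 114 mm over their backs; the gripper's body (76 mm by 85 mm) begins 54 mm behind the grasp point. The pads swing forward as they close: fully open they stand 13 mm farther back than shut.
Start: joints at [-1.419, 0.181, 1.607, -0, 1.354, -0.206], TCP at [0.201, -0.539, 0.231] pointing down, gripper open.
Joint ranges: [-2.99, 2.99], [-0.89, 2.07], [0.3, 2.58], [-1.14, 4.28], [0, 2.63], [-3.12, 3.12]. Speed limits (rad/s): [2.57, 2.57, 3.01, 3.14, 3.14, 3.14].

INTERFACE

Orientations are given as a unit quaternion [w, x, y, z].
In Python, from bench import ctrl gives the robot as it stands.
- The arm moves only by the tool drive_tool, never from a script. Its argument "plan" is a list that holds one entry, the list of rows, each a list of 4 numbers: the shift along the tool's x, y, z scaled (see below), then the turn about the tool's z scaled (see below). In form: [[[x, y, z, roll], ...]]. A call has 1 to 12 rows; each row is the pose to reach, as a shift and turn from the pose commanded when the call began, along the tool's axes at that moment, turning the shorter way round; what a row does not reach only later rows make up. The controller multiplies each number of a shift by 400 mm and each number of a turn by 180 degrees. A row lasts 1/12 s, in which the tool goes at most 41.7 mm and 7.16 degrees, less where a joint would pass 70% of its speed; a pose out of reach is approached as far as the arm can. A call with a number of a shift or a turn outside -1 to 1 is refused whole. A call with a gripper value outside its range is refused whole. "jaw" is the closure, from 0 (fully open) to 1 (shut), set as the call begins (left out, the last holds). The fingers move at their own pace and stop on an object; the grip force is fixed at half the most. Time passes only in rows, so rows that repeat a pose let the fingers close. It gives the time, the measured TCP pose, the force, the opening and the grip force at its end, in the units of the state.
- ctrl.get_obs(): the state, without advancing time (a new reading comes with each control period).
- ctrl.camera(name): name is "scene" or "top" or "wrist"; returns (picture, depth): 384x512x3 uint8, red, green, blue; 384x512 float32, m along the optical axis (not along the pixel's ray), 0 where there is no reading.
- ctrl.camera_info(name): a dict with "camera_matrix" (3x3 intrinsics, pixels), "D" ([k1, k2, p1, p2, k3] as OpenCV has them; the pictures are not rectified), "R" (3x3) and "t" (3): a world point X has camera coordinates R X + t; the wrist camera has in their place "T_tool_cam" (4x4, takes a point from camera to tool coordinates, whose origin is the TCP and whose axes are the flange's). Camera axes: x right, y down, z forward; pixel columns grow to the right and rows downward; lengths in m; the calibration is good to about 2 mm. A picture is of the moment at which its call begins: read the wrist's pose just before it. camera_info takes no time and is no camera call.
- ctrl.hand_in(): hands the job in; it is judged then, once.
The state is a dict: "time_s": time; "q": joint angles; "dq": joint speeds; "joint_efforts": joint torques, N m; "eef_pos": TCP position; "eef_rot": TCP orientation; "wrist_force": force on the tool from outside, world axes, zero at the start; "torque": the same for the moment, N m; "opening": opening from 0.0 (shut) to 1.0 (fully open); "grasp_force": force on a finger pad.
Only numpy, scipy, OpenCV 4.12 (cv2) and the standard library are available. Lean on these libraries where they do the work, as an engineer would, in place of code of your own. Each camera call takes 0.05 s, during which the arm holds its last target. There are 200 camera calls.

## Working session

There is one attempt and no reset: what is moved stays moved. The work goes in short steps, Python scripts to look and compute and a tool call to move; the robot and the scene stay as the last step left them, time stands still between calls to the robot, and variables do not carry over. Pictures are saved under pics/ and viewed, at most 10 in all, crops included, and the job is handed in when it is done.

Besides the shell and the picture viewer there is one more tool, called after "Request:" as name(argument=value, ...) on one line, values as JSON. drive_tool: Moves the arm, as the interface text tells. Its arguments: {"type":"object","properties":{"plan":{"type":"array"},"jaw":{"type":"number"}},"required":["plan"]}

```bash
mkdir -p pics; ls
python3 - <<'E'
from bench import ctrl
import cv2,numpy as np
o=ctrl.get_obs()
print(o['time_s'],o['eef_pos'],o['eef_rot'],o['wrist_force'])
ims=[]
for n in ('scene','top'):
    p,d=ctrl.camera(n); np.savez('%s0.npz'%n,p=p,d=d)
    cv2.imwrite('pics/%s0.png'%n,p[:,:,::-1]); i=ctrl.camera_info(n); print(n,i['camera_matrix'],i['D'],i['R'],i['t'])
E
```

```text
pics
0.0 [ 0.20128581 -0.53803352  0.23039159] [-8.66344119e-04  9.84038818e-01  1.77951830e-01  2.35371783e-06] [ 0.53403098 -0.88332337 -0.88437513]
scene [[365.47172449   0.         252.79250573]
 [  0.         365.47172449 192.40357494]
 [  0.           0.           1.        ]] [-0.10467694  0.          0.          0.          0.        ] [[ 0.48098449 -0.87650326 -0.01989886]
 [-0.56504521 -0.29255683 -0.77144956]
 [ 0.6703565   0.38229903 -0.63597926]] [-0.51803872  0.23690699  0.70655869]
top [[482.94312673   0.         253.47387915]
 [  0.         482.94312673 182.85410855]
 [  0.           0.           1.        ]] [-0.07720448  0.          0.          0.          0.        ] [[ 0.00744598 -0.99995833 -0.00528191]
 [-0.99766233 -0.00706986 -0.06796976]
 [ 0.06792958  0.00577566 -0.9976734 ]] [-0.31410894  0.46935286  0.92302883]
```

View pics/scene0.png

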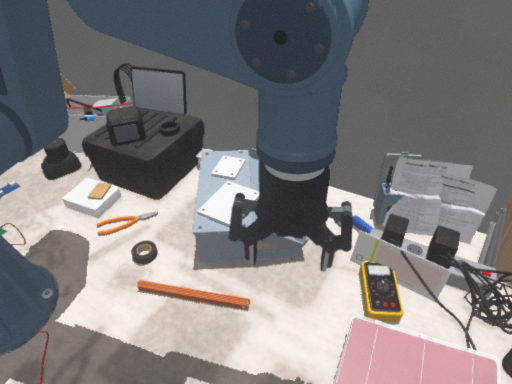

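View pics/top0.png

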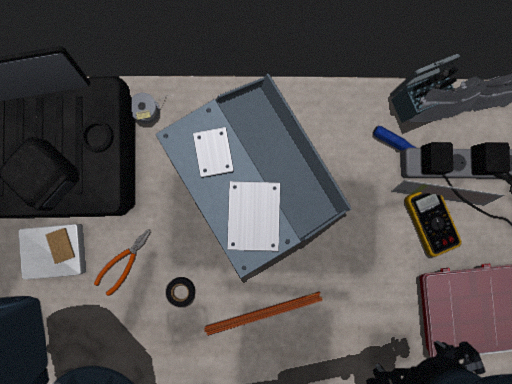

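Scene: the stand carries both plates, with the gripper partly hiding the large one. Top: small plate at about (212,151), large plate at about (254,216), brink running from (217,100) to (302,243), with the shelf to its upper right.

```bash
cat > h.py <<'E'
import cv2,numpy as np
from bench import ctrl
def ray(n,uv):
    i=ctrl.camera_info(n);K=np.array(i['camera_matrix']);R=np.array(i['R']);t=np.array(i['t'])
    p=cv2.undistortPoints(np.float64(uv).reshape(-1,1,2),K,np.array(i['D']))[:,0]
    return -R.T@t,np.c_[p,np.ones(len(p))]@R
def plane(n,uv,z):
    c,d=ray(n,uv);return c+d*((z-c[2])/d[:,2])[:,None]
def depthpts(n,uv,dep):
    c,d=ray(n,uv);return c+d*np.asarray(dep)[:,None]
def two(n1,uv1,n2,uv2):
    c1,d1=ray(n1,uv1);c2,d2=ray(n2,uv2);out=[]
    for a,b in zip(d1,d2):
        s=np.linalg.lstsq(np.c_[a,-b],c2-c1,rcond=None)[0]
        p,q=c1+a*s[0],c2+b*s[1];out.append([*(p+q)/2,np.linalg.norm(p-q)])
    return np.array(out)
def blobs(p,box,thr=170,amin=300):
    m=(p.min(2)>thr).astype(np.uint8);k=np.zeros_like(m);x0,y0,x1,y1=box;k[y0:y1,x0:x1]=1;m*=k
    m=cv2.morphologyEx(m,cv2.MORPH_OPEN,np.ones((3,3)))
    cs=cv2.findContours(m,cv2.RETR_EXTERNAL,cv2.CHAIN_APPROX_NONE)[0]
    return [c[:,0] for c in cs if cv2.contourArea(c)>amin]
E
python3 - <<'E'
from h import *
z=np.load('top0.npz');p,d=z['p'],z['d']
print(p[200,250],p[200,215],p[160,280],p[190,135], p[300,120])
for c in blobs(p,(160,100,330,275)):
    w=plane('top',c,.103);r=cv2.minAreaRect(np.float32(w[:,:2]*1000));print(r,cv2.contourArea(c))
    mm=c.mean(0).astype(int);
    yy,xx=np.mgrid[mm[1]-12:mm[1]+12,mm[0]-8:mm[0]+8];uv=np.c_[xx.ravel(),yy.ravel()];P=depthpts('top',uv,d[uv[:,1],uv[:,0]]);print('z',np.median(P[:,2]))
# stand by depth: deck
yy,xx=np.mgrid[60:300,140:370];uv=np.c_[xx.ravel(),yy.ravel()];P=depthpts('top',uv,d[uv[:,1],uv[:,0]])
print('deck z',np.median(depthpts('top',[[220,200]],[d[200,220]])[:,2]))
k=(abs(P[:,2]-.097)<.009)
m=np.zeros((384,512),np.uint8);m[uv[k,1],uv[k,0]]=1
c=max(cv2.findContours(cv2.morphologyEx(m,cv2.MORPH_OPEN,np.ones((5,5))),cv2.RETR_EXTERNAL,cv2.CHAIN_APPROX_NONE)[0],key=cv2.contourArea)
w=plane('top',c[:,0],.095);r=cv2.minAreaRect(np.float32(w[:,:2]*1000));print('deckrect',r,cv2.boxPoints(r))
b=plane('top',[[217,100],[302,243],[157,135],[243,282]],.095);print(b)
E
python3 - <<'E'
import cv2
a=cv2.imread('pics/top0.png')[60:295,140:360];b=cv2.imread('pics/scene0.png')[140:275,180:360]
cv2.imwrite('pics/c1.png',cv2.hconcat([cv2.resize(a,(440,470)),cv2.copyMakeBorder(cv2.resize(b,(360,270)),0,200,0,0,0)]))
E
```

```text
[199 200 206] [111 121 134] [ 89  99 109] [77 70 69] [140 131 123]
((408.3960266113281, -311.5174560546875), (88.4948959350586, 118.48612976074219), 88.82672882080078) 3267.0
z 0.10437642729041713
((521.2736206054688, -238.59738159179688), (78.57894897460938, 58.64386749267578), 11.023821830749512) 1385.0
z 0.10442849804135712
deck z 0.09445373366460164
deckrect ((458.52154541015625, -264.33477783203125), (299.3670349121094, 125.7983627319336), 31.58650016784668) [[ 298.0679  -289.1561 ]
 [ 363.95926 -396.31747]
 [ 618.9752  -239.51346]
 [ 553.08386 -132.35208]]
[[ 0.6154952  -0.24425447  0.095     ]
 [ 0.36042467 -0.39756543  0.095     ]
 [ 0.55118778 -0.13706674  0.095     ]
 [ 0.29132838 -0.29403763  0.095     ]]
```

View pics/c1.png

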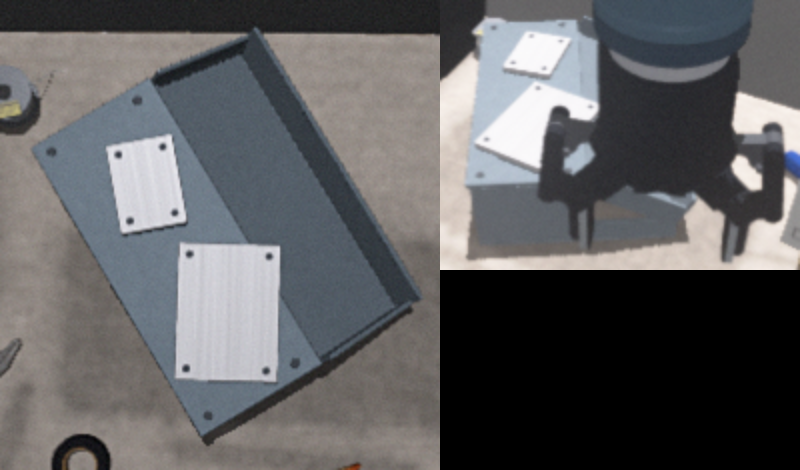

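The stand yaw comes out at -58.4°. The large plate is turned about -33° and the small one about -21° against the stand. That is more than the 0.25 rad stated, but it is plainly visible. I'll check heights and yaw in the second view, then work out the first moves.

```bash
cat >> h.py <<'E'
B=np.array([491.4,-317.9]);YAW=np.radians(-58.4)
def rot(a):return np.array([[np.cos(a),-np.sin(a)],[np.sin(a),np.cos(a)]])
def st2w(p):return B+rot(YAW)@np.array(p)
def w2st(p):return rot(YAW).T@(np.array(p)-B)
def tool():
    o=ctrl.get_obs();w,x,y,z=o['eef_rot'];phi=np.arctan2(2*(x*y+w*z),1-2*(y*y+z*z))
    return np.array(o['eef_pos'])*1000,phi,o
def go(tg,phi_ref=None):
    """targets: (world x,y,z mm, phi deg of tool x) -> rows"""
    p,phi,o=tool();print('t',round(o['time_s'],2),'tcp',p.round(1),'phi',np.degrees(phi).round(1),'F',np.round(o['wrist_force'],1),'open',o['opening'])
    for x,y,z,f in tg:
        d=rot(phi).T@(np.array([x,y])-p[:2]);a=(f-np.degrees(phi)+180)%360-180
        print('[%.4f,%.4f,%.4f,%.4f]'%(d[0]/400,-d[1]/400,(p[2]-z)/400,-a/180))
E
python3 - <<'E'
from h import *
s=np.load('scene0.npz')['p'];t=np.load('top0.npz')['p']
bs=blobs(s,(195,145,262,232),185,100);bt=blobs(t,(160,100,330,275))
q=lambda c:cv2.boxPoints(cv2.minAreaRect(c))
for c in bs: print('scene',cv2.contourArea(c),plane('scene',cv2.approxPolyDP(c,4,True)[:,0],.103).round(3).tolist())
for c in bt: print('top',plane('top',q(c),.103).round(3).tolist())
m=lambda c:(lambda M:[[M['m10']/M['m00'],M['m01']/M['m00']]])(cv2.moments(c))
print(two('scene',m(min(bs,key=cv2.contourArea)),'top',m(min(bt,key=cv2.contourArea))))
go([(409.8,-245.5,170,88.8),(409.8,-245.5,88.5,88.8)])
E
```

```text
scene 1136.0 [[0.468, -0.347, 0.103], [0.467, -0.266, 0.103], [0.348, -0.268, 0.103], [0.348, -0.347, 0.103], [0.429, -0.31, 0.103], [0.446, -0.321, 0.103], [0.439, -0.358, 0.103]]
scene 458.0 [[0.552, -0.2, 0.103], [0.475, -0.221, 0.103], [0.49, -0.276, 0.103], [0.566, -0.258, 0.103]]
top [[0.35, -0.266, 0.103], [0.468, -0.268, 0.103], [0.467, -0.357, 0.103], [0.348, -0.355, 0.103]]
top [[0.555, -0.202, 0.103], [0.565, -0.26, 0.103], [0.488, -0.275, 0.103], [0.477, -0.217, 0.103]]
[[ 5.21105935e-01 -2.38491544e-01  1.02461008e-01  2.69994913e-04]]
t 0.1 tcp [ 201.3 -538.1  230.5] phi 20.5 F [ 0.  -0.4 -0.3] open 0.998652434519267
[0.7444,-0.5026,0.1512,-0.3794]
[0.7444,-0.5026,0.3549,-0.3794]
```

Request:
drive_tool(plan=[[[0.06,-0.04,0.07,-0.03],[0.12,-0.08,0.07,-0.06],[0.19,-0.13,0.08,-0.1],[0.26,-0.175,0.09,-0.135],[0.33,-0.22,0.1,-0.17],[0.4,-0.27,0.11,-0.205],[0.47,-0.32,0.12,-0.24],[0.54,-0.365,0.13,-0.275],[0.61,-0.41,0.14,-0.31],[0.68,-0.46,0.15,-0.345],[0.744,-0.503,0.151,-0.379],[0.744,-0.503,0.151,-0.379]]], jaw=0.2)

```text
time_s: 1.1
eef_pos: [0.4113, -0.2413, 0.1701]
eef_rot: [-0.001, 0.712, 0.703, 0.001]
wrist_force: [-0.1, -0.2, 0.2]
opening: 0.798
grasp_force: 0.0
```

Run:
```python
from h import *
go([(409.8,-245.5,120,88.8),(409.8,-245.5,88.5,88.8)])
p,d=ctrl.camera('wrist');cv2.imwrite('pics/w1.png',p[:,:,::-1])
```

```text
t 1.1 tcp [ 411.3 -241.3  170.1] phi 89.3 F [-0.1 -0.2  0.2] open 0.7975685006643416
[-0.0105,-0.0037,0.1253,0.0026]
[-0.0105,-0.0037,0.2041,0.0026]
```

View pics/w1.png

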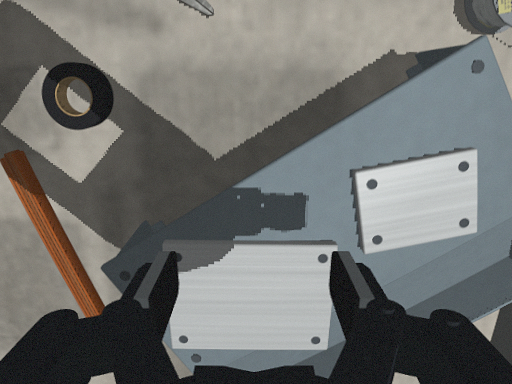

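The wrist picture shows the large plate's rear edge level at row 243, columns 165–335, square to the fingers. The small plate is clear at (415,200). Descending behind the rear edge.

Request:
drive_tool(plan=[[[0,0,0.04,0],[0,0,0.08,0],[0,0,0.12,0],[0,0,0.16,0],[0,0,0.185,0],[0,0,0.203,0],[0,0,0.203,0]]])

```text
time_s: 1.73
eef_pos: [0.4091, -0.2463, 0.0888]
eef_rot: [-0.001, 0.715, 0.699, -0.0]
wrist_force: [0.1, 0.1, -0.0]
opening: 0.798
grasp_force: 0.0
```

Run:
```python
from h import *
o=tool()[2]
C=np.array([408.4,-311.5]);a=np.radians(-91.2);off=45+11
# approach to contact, then pivot about left finger contact (local -45,+41)
go([(*(C+rot(a)@[-off-1,0]),88.5,88.8)])
piv=C+rot(a)@[-45,41]
go([(*(piv+rot(a+np.radians(k*32.8/10))@[-11,-41]),88.5,88.8+k*32.8/10) for k in range(0,11)])
p,d=ctrl.camera('scene');cv2.imwrite('pics/s2.png',cv2.resize(p[140:290,170:370,::-1],(800,600)))
```

```text
t 1.73 tcp [ 409.1 -246.3   88.8] phi 88.6 F [ 0.1  0.1 -0. ] open 0.7977251964402624
[-0.0205,0.0016,0.0009,-0.0009]
t 1.73 tcp [ 409.1 -246.3   88.8] phi 88.6 F [ 0.1  0.1 -0. ] open 0.7977251964402624
[-0.0230,0.0016,0.0009,-0.0009]
[-0.0289,0.0002,0.0009,-0.0191]
[-0.0349,-0.0008,0.0009,-0.0374]
[-0.0410,-0.0015,0.0009,-0.0556]
[-0.0470,-0.0019,0.0009,-0.0738]
[-0.0531,-0.0019,0.0009,-0.0920]
[-0.0592,-0.0016,0.0009,-0.1102]
[-0.0652,-0.0009,0.0009,-0.1285]
[-0.0712,0.0002,0.0009,-0.1467]
[-0.0771,0.0015,0.0009,-0.1649]
[-0.0829,0.0032,0.0009,-0.1831]
```

View pics/s2.png

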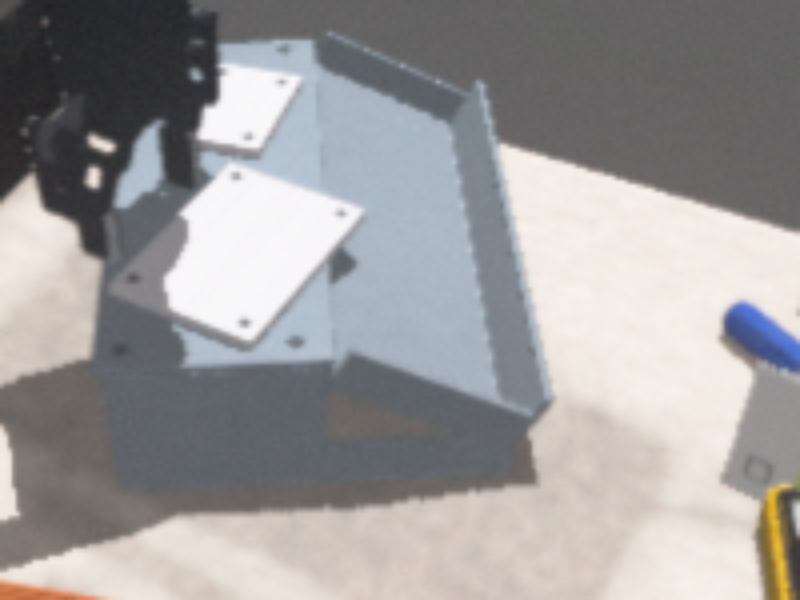

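The scene crop shows both fingertips at deck height just behind the large plate's rear edge, at (100,245) and (180,180). Touching it now, then turning it about the left finger.

Request:
drive_tool(plan=[[[-0.012,0.001,0,0],[-0.025,0.001,0,0],[-0.031,0.0,0,-0.019],[-0.037,-0.001,0,-0.037],[-0.043,-0.0015,0,-0.056],[-0.049,-0.002,0,-0.074],[-0.055,-0.002,0,-0.092],[-0.061,-0.0015,0,-0.11],[-0.067,-0.001,0,-0.129],[-0.073,0.0,0,-0.147],[-0.079,0.0015,0,-0.165],[-0.085,0.003,0,-0.183]]])

```text
time_s: 2.78
eef_pos: [0.4104, -0.2809, 0.0904]
eef_rot: [0.001, 0.486, 0.874, -0.0]
wrist_force: [-1.1, 0.6, 0.1]
opening: 0.798
grasp_force: 0.2
```

Run:
```python
from h import *
p,d=ctrl.camera('top');cv2.imwrite('pics/t3.png',cv2.resize(p[60:300,140:380,::-1],(560,560)))
pp,phi,o=tool();print('tcp st',w2st(pp[:2]),np.degrees(phi-YAW))
for c in blobs(p,(160,60,340,290)):
    r=cv2.minAreaRect(np.float32(plane('top',c,.103)[:,:2]*1000));print(r,w2st(r[0]))
go([])
```

```text
tcp st [-73.49900592 -49.70119292] 180.38891931086383
((429.8044128417969, -349.7181701660156), (118.97200012207031, 78.97721862792969), 16.216869354248047) [ -5.17482702 -69.13489333]
((535.6700439453125, -235.7567901611328), (49.50968933105469, 59.043983459472656), 10.712637901306152) [-46.76670519  80.74787303]
t 2.83 tcp [ 410.6 -281.3   90.5] phi 122.0 F [-1.  -1.4  0.2] open 0.7955437403663751
```

View pics/t3.png

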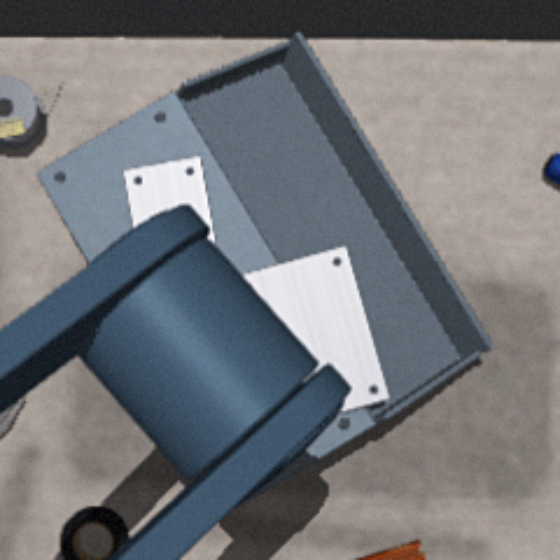

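Run:
```python
from h import *
def fe(n,p,box):
    c=max(blobs(p,box,150,100),key=len);q=cv2.approxPolyDP(c,3,True)[:,0]
    print(n,[(tuple(map(int,u)),w2st(plane(n,[u],.103)[0,:2]*1000).round(0).tolist()) for u in q])
p,d=ctrl.camera('top');fe('top',p,(235,150,330,250))
uv=np.array([[290,175],[300,205],[280,185],[290,215],[275,190]]);P=depthpts('top',uv,d[uv[:,1],uv[:,0]]);print('h',P[:,2].round(4))
p,d=ctrl.camera('scene');fe('scene',p,(195,175,270,240))
cv2.imwrite('pics/s4.png',cv2.resize(p[140:290,170:370,::-1],(800,600)))
```

```text
top [((246, 177), [-25.0, -3.0]), ((277, 216), [-14.0, -90.0]), ((282, 215), [-6.0, -93.0]), ((291, 225), [-1.0, -116.0]), ((288, 234), [-14.0, -126.0]), ((306, 229), [18.0, -135.0]), ((287, 165), [48.0, -22.0])]
h [0.1052 0.1033 0.1058 0.105  0.1023]
scene [((230, 175), [-48.0, 26.0]), ((235, 179), [-36.0, 9.0]), ((225, 179), [-60.0, 11.0]), ((224, 197), [-61.0, -54.0]), ((230, 201), [-48.0, -69.0]), ((225, 217), [-58.0, -119.0]), ((262, 222), [17.0, -139.0]), ((269, 203), [36.0, -82.0]), ((269, 175), [44.0, 19.0])]
```

View pics/s4.png

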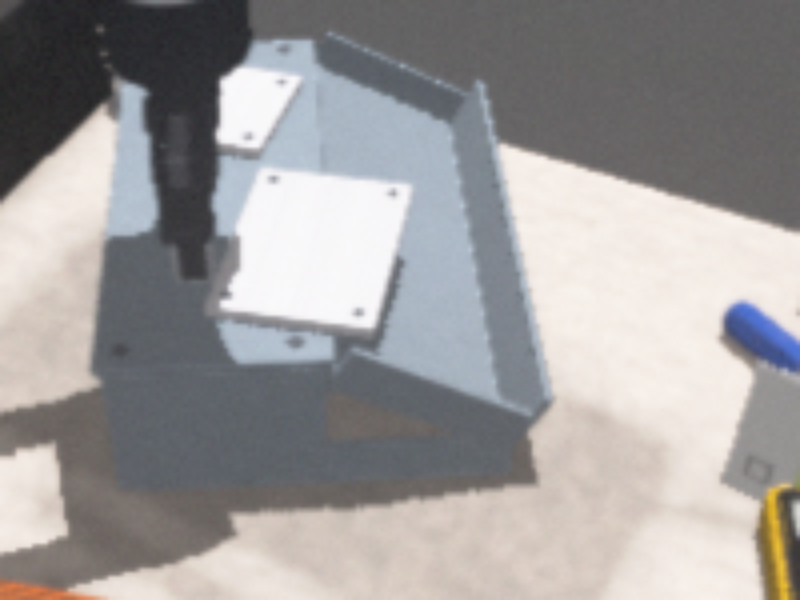

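The top and scene views put the large plate's centre at stand (-10,-67), still turned about -15°, with the front edge overhanging the brink flat and untipped. I'll square it by pushing that front edge back with both fingers.

Run:
```python
from h import *
f=121.6
go([(*st2w((-78,-50)),88,f),(*st2w((-78,-50)),150,f),(*st2w((72,-75)),150,f),(*st2w((72,-75)),88,f),(*st2w((26,-75)),88,f)])
```

```text
t 2.93 tcp [ 410.4 -280.7   90.3] phi 121.6 F [ 0.3  0.  -0.2] open 0.7927062429775614
[0.0097,-0.0012,0.0057,-0.0002]
[0.0097,-0.0012,-0.1493,-0.0002]
[-0.3653,-0.0635,-0.1493,-0.0002]
[-0.3653,-0.0635,0.0057,-0.0002]
[-0.2503,-0.0636,0.0057,-0.0002]
```

Request:
drive_tool(plan=[[[0.01,0,0,0],[0.01,0,-0.075,0],[0.01,0,-0.149,0],[-0.06,-0.01,-0.149,0],[-0.14,-0.025,-0.149,0],[-0.22,-0.04,-0.149,0],[-0.3,-0.053,-0.149,0],[-0.365,-0.064,-0.149,0],[-0.365,-0.064,-0.149,0],[-0.365,-0.064,-0.08,0],[-0.365,-0.064,-0.02,0],[-0.365,-0.064,0.006,0]]])

```text
time_s: 3.93
eef_pos: [0.4633, -0.4152, 0.0839]
eef_rot: [-0.003, 0.488, 0.873, 0.001]
wrist_force: [-0.8, 1.1, -0.4]
opening: 0.8
grasp_force: 0.0
```

Run:
```python
from h import *
f=121.6
print(w2st(tool()[0][:2]))
go([(*st2w((26,-75)),88,f)])
```

```text
[ 68.17420771 -74.90638578]
t 3.93 tcp [ 463.3 -415.2   83.9] phi 121.6 F [-0.8  1.1 -0.4] open 0.8002723892958609
[0.1054,-0.0002,-0.0102,0.0000]
```

Request:
drive_tool(plan=[[[0,0,0,0],[0.012,0,0,0],[0.024,0,0,0],[0.036,0,0,0],[0.048,0,0,0],[0.06,0,0,0],[0.072,0,0,0],[0.084,0,0,0],[0.095,0,0,0],[0.105,0,0,0],[0.115,0,0,0],[0.115,0,0,0]]])

```text
time_s: 4.93
eef_pos: [0.4403, -0.3776, 0.0871]
eef_rot: [-0.0, 0.487, 0.873, 0.0]
wrist_force: [1.0, -0.1, 0.2]
opening: 0.797
grasp_force: 0.0
```

Run:
```python
from h import *
f=121.6
print(w2st(tool()[0][:2]))
go([(*st2w((40,-75)),88,f),(*st2w((40,-75)),150,f)])
p,d=ctrl.camera('scene')
cv2.imwrite('pics/s5.png',cv2.resize(p[140:290,170:370,::-1],(800,600)))
```

```text
[ 24.13085836 -74.79068767]
t 4.93 tcp [ 440.3 -377.6   87.1] phi 121.7 F [ 1.  -0.1  0.2] open 0.7967291297366017
[-0.0397,-0.0006,-0.0023,0.0004]
[-0.0397,-0.0006,-0.1573,0.0004]
```

View pics/s5.png

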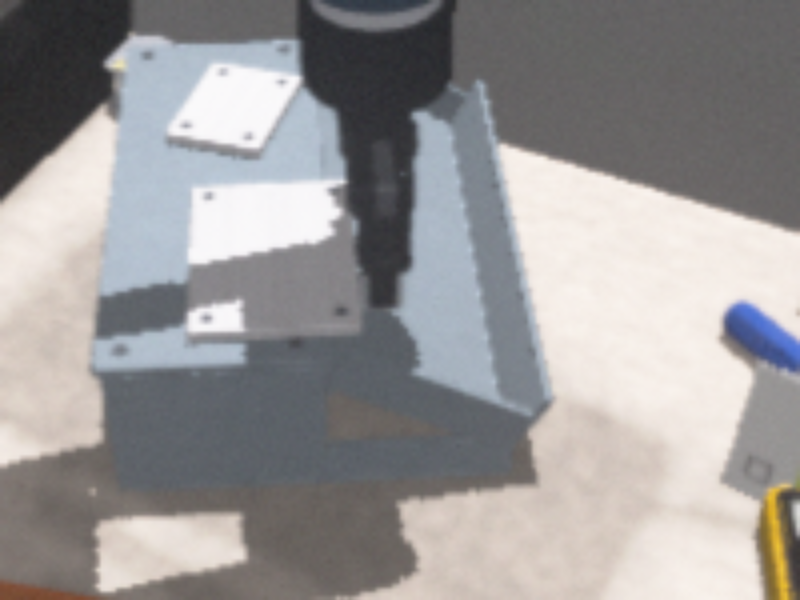

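The plate now lies square to the brink, with its near side at (190,338)–(360,332). Lifting and going round to the rear.

Request:
drive_tool(plan=[[[-0.03,0,0,0],[-0.04,0,-0.07,0],[-0.03,0,-0.15,0],[0.04,0,-0.157,0],[0.12,0,-0.157,0],[0.2,0,-0.157,0],[0.27,0,-0.157,0],[0.31,0,-0.157,0],[0.31,0,-0.157,0]]])

```text
time_s: 5.73
eef_pos: [0.3742, -0.2701, 0.1496]
eef_rot: [-0.001, 0.487, 0.873, 0.001]
wrist_force: [0.8, 0.3, -0.9]
opening: 0.802
grasp_force: 0.0
```

Run:
```python
from h import *
f=121.6
print(w2st(tool()[0][:2]))
p,d=ctrl.camera('top')
for c in blobs(p,(160,60,340,290),165,100):
    q=cv2.approxPolyDP(c,3,True)[:,0];print([(tuple(map(int,u)),w2st(plane('top',[u],.103)[0,:2]*1000).round(0).tolist()) for u in q])
# both plates from the scene camera, loose threshold against bluish paint
p,d=ctrl.camera('scene');cv2.imwrite('pics/s6.png',cv2.resize(p[140:290,170:370,::-1],(800,600)))
m=((p[:,:,2].astype(int)-p[:,:,0]<14)).astype(np.uint8)
for u in [(218.0,222.9),(218.5,186.8),(259.5,223.5)]: print(u,w2st(plane('scene',[u],.103)[0,:2]*1000).round(1))
go([(*st2w((-97,-70)),88,f)])
```

```text
[-102.09268634  -74.77169192]
[((265, 173), [7.0, -14.0]), ((226, 199), [-75.0, -18.0]), ((264, 247), [-62.0, -124.0]), ((270, 249), [-54.0, -132.0]), ((301, 230), [9.0, -132.0]), ((270, 175), [13.0, -22.0])]
[((225, 127), [-11.0, 93.0]), ((193, 133), [-65.0, 113.0]), ((200, 175), [-93.0, 42.0]), ((232, 170), [-40.0, 21.0])]
(218.0, 222.9) [ -72.5 -135.3]
(218.5, 186.8) [-74.2 -17.2]
(259.5, 223.5) [  11.6 -142.9]
t 5.83 tcp [ 376.1 -273.4  150.6] phi 121.7 F [ 0.2 -0.7  0. ] open 0.7968156408250378
[-0.0033,0.0122,0.1565,0.0004]
```

View pics/s6.png

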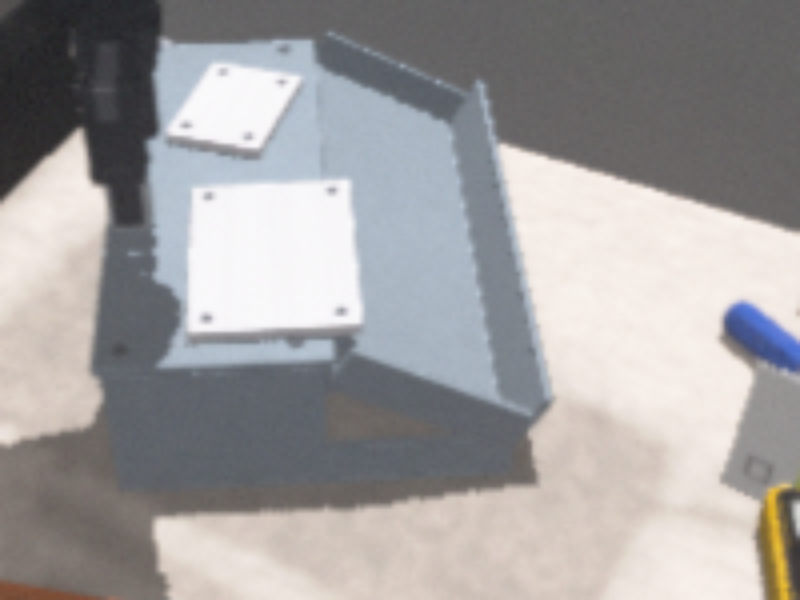

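The plate is square at stand (-32,-75), with clear space behind it. Descending and pushing it over.

Request:
drive_tool(plan=[[[0,0,0.07,0],[0,0,0.13,0],[0,0,0.158,0],[0,0,0.158,0],[-0.02,0,0.158,0],[-0.04,0,0.158,0],[-0.06,0,0.158,0],[-0.08,0,0.158,0],[-0.1,0,0.158,0],[-0.12,0,0.158,0],[-0.135,0,0.158,0],[-0.145,0,0.158,0]]])

```text
time_s: 6.83
eef_pos: [0.4074, -0.3244, 0.0878]
eef_rot: [0.001, 0.488, 0.873, -0.0]
wrist_force: [-2.6, 4.1, 11.6]
opening: 0.798
grasp_force: 5.3
```

Run:
```python
from h import *
f=121.6
print(w2st(tool()[0][:2]))
p,d=ctrl.camera('top')
for c in blobs(p,(220,100,350,290),165,100):
    q=cv2.approxPolyDP(c,3,True)[:,0];print([(tuple(map(int,u)),w2st(plane('top',[u],.103)[0,:2]*1000).round(0).tolist()) for u in q])
go([(*st2w((12,-75)),88,f)])
```

```text
[-38.46816652 -74.94313918]
[((225, 127), [-11.0, 93.0]), ((220, 128), [-20.0, 96.0]), ((220, 172), [-60.0, 29.0]), ((226, 170), [-49.0, 26.0]), ((226, 164), [-43.0, 35.0]), ((231, 166), [-38.0, 28.0])]
t 6.88 tcp [ 407.7 -325.1   87.8] phi 121.6 F [0.8 1.6 6.3] open 0.8006900985307208
[-0.1243,0.0000,-0.0005,0.0001]
```

Run:
```python
from h import *
for n in('top','scene'):
    p,d=ctrl.camera(n);m=(p.min(2)>(110 if n=='top' else 150));yy,xx=np.nonzero(m&(d>0));uv=np.c_[xx,yy].astype(float)
    P=depthpts(n,uv,d[yy,xx])*1000;S=np.c_[(P[:,:2]-B)@rot(YAW),P[:,2]]
    k=(S[:,0]>-90)&(S[:,0]<95)&(S[:,1]>-142)&(S[:,1]<10)&(S[:,2]>40)&(S[:,2]<135);S=S[k];c=p[yy,xx][k];k=abs(c.max(1).astype(int)-c.min(1))<16;S=S[k]
    print(n,len(S))
    for a in range(-90,95,10):
        r=S[(S[:,0]>=a)&(S[:,0]<a+10)]
        if len(r)>8:print(a,len(r),np.median(r[:,2]).round(1),r[:,1].min().round(),r[:,1].max().round())
print(tool()[2]['wrist_force'])
```

```text
top 1563
30 140 68.2 -96.0 -14.0
40 315 63.1 -134.0 -13.0
50 328 57.4 -135.0 -13.0
60 315 51.7 -134.0 -14.0
70 305 45.9 -134.0 -14.0
80 154 41.2 -132.0 -14.0
scene 994
10 112 75.6 -129.0 -17.0
20 150 72.6 -128.0 -2.0
30 150 66.6 -131.0 -3.0
40 143 61.2 -130.0 -4.0
50 144 55.4 -130.0 -4.0
60 142 49.5 -130.0 -4.0
70 133 43.6 -129.0 -14.0
80 20 40.7 -128.0 -17.0
[ 0.72677422 -0.99612733  3.77881097]
```

The large plate slid down by itself. The depth data fits a 30° plane with y from -135 to -14 and the upper edge at x≈17, as it should be against the backstop. Next is the small plate, starting with a sideways push.

```bash
cat >> h.py <<'E'
def path():
    c=np.array([-52.,67.]);out=[]
    for s in range(0,145):
        y=np.radians(-20.6*max(0,1-s/100));out.append((*(c+rot(y)@[0,51]),np.degrees(y)));c=c+rot(y)@[0,-1]
    return np.array(out)
E
python3 - <<'E'
from h import *
go([(*tool()[0][:2],150,121.6),(*st2w((-31,122)),150,11),(*st2w((-31,122)),96,11)])
print(path()[[0,50,100,144]].round(1))
E
```

```text
t 6.98 tcp [ 407.7 -325.1   87.8] phi 121.6 F [ 0.7 -1.   3.8] open 0.7988454232226316
[0.0000,-0.0000,-0.1555,0.0001]
[-0.0170,0.4925,-0.1555,0.6146]
[-0.0170,0.4925,-0.0205,0.6146]
[[-34.1 114.7 -20.6]
 [-56.3  69.1 -10.3]
 [-70.   20.2  -0. ]
 [-70.  -23.8  -0. ]]
```

Request:
drive_tool(plan=[[[0,0,-0.08,0],[0,0,-0.155,0.03],[0,0.05,-0.155,0.068],[0,0.1,-0.155,0.106],[0,0.15,-0.155,0.144],[0,0.2,-0.155,0.182],[0,0.25,-0.155,0.22],[-0.005,0.3,-0.155,0.258],[-0.01,0.35,-0.155,0.296],[-0.015,0.4,-0.155,0.334],[-0.017,0.45,-0.155,0.372],[-0.017,0.493,-0.155,0.41]]], jaw=0.72)

```text
time_s: 7.98
eef_pos: [0.5796, -0.2251, 0.1485]
eef_rot: [0.0, 0.915, 0.403, 0.0]
wrist_force: [0.0, 0.6, -0.6]
opening: 0.281
grasp_force: 0.0
```

Run:
```python
from h import *
go([(*st2w((-31,122)),150,11),(*st2w((-31,122)),96,11)])
```

```text
t 7.98 tcp [ 579.6 -225.1  148.5] phi 47.5 F [ 0.   0.6 -0.6] open 0.2811128135429327
[-0.0056,0.0032,-0.0037,0.2028]
[-0.0056,0.0032,0.1313,0.2028]
```

Request:
drive_tool(plan=[[[0,0,0,0.038],[0,0,0,0.076],[0,0,0,0.114],[0,0,0,0.152],[0,0,0,0.19],[0,0,0,0.203],[0,0,0,0.203],[0,0,0.06,0.203],[0,0,0.11,0.203],[0,0,0.131,0.203],[0,0,0.131,0.203]]])

```text
time_s: 8.9
eef_pos: [0.578, -0.2251, 0.0961]
eef_rot: [-0.0, 0.995, 0.099, -0.0]
wrist_force: [0.1, 0.1, 0.7]
opening: 0.28
grasp_force: 0.0
```

Run:
```python
from h import *
p=path();print(w2st(tool()[0][:2]))
go([(*st2w(p[i][:2]),96,31.6+p[i][2]) for i in [0,0]+list(range(8,83,8))])
```

```text
[-33.67485462 122.37327025]
t 8.9 tcp [ 578.  -225.1   96.1] phi 11.4 F [0.1 0.1 0.7] open 0.27970625192953463
[-0.0182,0.0057,0.0003,0.0021]
[-0.0182,0.0057,0.0003,0.0021]
[-0.0383,0.0022,0.0003,-0.0070]
[-0.0584,-0.0008,0.0003,-0.0162]
[-0.0786,-0.0032,0.0003,-0.0253]
[-0.0988,-0.0050,0.0003,-0.0345]
[-0.1191,-0.0062,0.0003,-0.0436]
[-0.1395,-0.0069,0.0003,-0.0528]
[-0.1598,-0.0069,0.0003,-0.0620]
[-0.1801,-0.0064,0.0003,-0.0711]
[-0.2005,-0.0053,0.0003,-0.0803]
[-0.2207,-0.0036,0.0003,-0.0894]
```

Request:
drive_tool(plan=[[[0,0.005,0,0.002],[-0.018,0.0055,0,0.002],[-0.038,0.002,0,-0.007],[-0.058,-0.001,0,-0.016],[-0.079,-0.003,0,-0.025],[-0.099,-0.005,0,-0.035],[-0.119,-0.006,0,-0.044],[-0.14,-0.007,0,-0.053],[-0.16,-0.007,0,-0.062],[-0.18,-0.006,0,-0.071],[-0.2,-0.005,0,-0.08],[-0.221,-0.0035,0,-0.089]]])

```text
time_s: 9.9
eef_pos: [0.4901, -0.241, 0.0967]
eef_rot: [0.0, 0.971, 0.237, 0.0]
wrist_force: [0.5, 0.6, 0.5]
opening: 0.279
grasp_force: 0.2
```

Run:
```python
from h import *
p=path();print(w2st(tool()[0][:2]))
c,d=ctrl.camera('scene')
for b in blobs(c,(195,165,265,235),165,80):
    q=cv2.approxPolyDP(b,2,True)[:,0];print([w2st(plane('scene',[u],.103)[0,:2]*1000).round(0).tolist() for u in q])
go([(*st2w(p[i][:2]),96,31.6+p[i][2]) for i in [80,88,96,104,112,120,128,136,144,144]]+[(*st2w((-70,-10)),150,31.6)])
```

```text
[-66.19521128  39.20304344]
[[36.0, 60.0], [4.0, 63.0], [-2.0, 42.0], [-4.0, 64.0], [-35.0, 66.0], [-36.0, 33.0], [2.0, 22.0], [3.0, -5.0], [-3.0, 7.0], [-13.0, -11.0], [-36.0, -10.0], [-43.0, 2.0], [-50.0, -31.0], [-31.0, -77.0], [-61.0, -100.0], [-120.0, -124.0], [-119.0, -144.0], [-107.0, -139.0], [-104.0, -154.0], [-24.0, -156.0], [-28.0, -144.0], [-18.0, -139.0], [-14.0, -145.0], [-20.0, -156.0], [-8.0, -157.0], [-3.0, -92.0], [8.0, -86.0], [2.0, -111.0], [12.0, -115.0], [4.0, -117.0], [2.0, -149.0], [11.0, -138.0], [12.0, -153.0], [20.0, -156.0]]
[[-97.0, 71.0], [-120.0, 73.0], [-123.0, 52.0], [-133.0, 57.0], [-128.0, -18.0], [-124.0, 28.0], [-96.0, 38.0]]
t 9.95 tcp [ 488.8 -241.1   96.4] phi 27.5 F [ 0.  -0.7 -0. ] open 0.27867238845248143
[0.0052,0.0026,0.0010,0.0002]
[-0.0148,-0.0008,0.0010,-0.0089]
[-0.0350,-0.0037,0.0010,-0.0181]
[-0.0551,-0.0042,0.0010,-0.0227]
[-0.0750,-0.0028,0.0010,-0.0227]
[-0.0950,-0.0013,0.0010,-0.0227]
[-0.1149,0.0001,0.0010,-0.0227]
[-0.1349,0.0015,0.0010,-0.0227]
[-0.1548,0.0029,0.0010,-0.0227]
[-0.1548,0.0029,0.0010,-0.0227]
[-0.1203,0.0004,-0.1340,-0.0227]
```

```bash
cat >> h.py <<'E'
def plate(n,zlo=100,zhi=109,sat=16,lo=120):
    """low-saturation blobs at plate height on the deck -> stand-frame rect"""
    p,d=ctrl.camera(n);yy,xx=np.mgrid[:384,:512];uv=np.c_[xx.ravel(),yy.ravel()]
    P=depthpts(n,uv,d.ravel())*1000;S=(P[:,:2]-B)@rot(YAW);c=p.reshape(-1,3).astype(int)
    k=(c.max(1)-c.min(1)<sat)&(c.min(1)>lo)&(P[:,2]>zlo-6)&(P[:,2]<zhi+3)&(S[:,0]>-125)&(S[:,0]<60)&(abs(S[:,1])<150)
    m=cv2.morphologyEx(k.reshape(384,512).astype(np.uint8),cv2.MORPH_OPEN,np.ones((3,3)))
    for b in cv2.findContours(m,cv2.RETR_EXTERNAL,cv2.CHAIN_APPROX_NONE)[0]:
        if cv2.contourArea(b)>80:
            w=(plane(n,b[:,0],.103)[:,:2]*1000-B)@rot(YAW)
            print(n,cv2.contourArea(b),np.round(cv2.minAreaRect(np.float32(w))[0],1),np.round(cv2.minAreaRect(np.float32(w))[1:][0],1),round(cv2.minAreaRect(np.float32(w))[2],1),w[cv2.approxPolyDP(np.int32(b),2,True)[:,0,:].shape[0]*0:1].round(0).tolist(),'x',w[:,0].min().round(),w[:,0].max().round(),'y',w[:,1].min().round(),w[:,1].max().round())
E
python3 -c "
from h import *
plate('scene');plate('top')"
```

```text
scene 504.0 [-69.3 -20.6] [80.  60.3] 85.6 [[-83.0, 21.0]] x -101.0 -39.0 y -62.0 21.0
```

The scene measurement gives a 60×80 plate at stand (-69,-21), turned -4°, following the fingers well. Finishing the sideways push and backing away.

Request:
drive_tool(plan=[[[-0.015,-0.001,0,-0.009],[-0.035,-0.0035,0,-0.018],[-0.055,-0.004,0,-0.022],[-0.075,-0.003,0,-0.022],[-0.095,-0.0015,0,-0.022],[-0.115,0,0,-0.022],[-0.13,0.001,0,-0.022],[-0.14,0.002,0,-0.022],[-0.145,0.002,0,-0.022],[-0.12,0,0,-0.022],[-0.11,0,-0.06,-0.022],[-0.1,0,-0.134,-0.022]]])

```text
time_s: 11.05
eef_pos: [0.4542, -0.2569, 0.1482]
eef_rot: [-0.003, 0.963, 0.27, -0.001]
wrist_force: [0.6, -0.8, -0.4]
opening: 0.28
grasp_force: 0.0
```

Run:
```python
from h import *
print(w2st(tool()[0][:2]));plate('scene');plate('top')
f=121.6
go([(*st2w((-125,-75)),150,f),(*st2w((-125,-75)),94,f)])
```

```text
[-71.44276181   0.30725824]
scene 651.5 [-69.3 -74.7] [60.7 85.4] 0.1 [[-79.0, -32.0]] x -100.0 -39.0 y -117.0 -32.0
top 218.0 [-50.3 -79.5] [54.3 19.6] 88.9 [[-45.0, -53.0]] x -60.0 -40.0 y -107.0 -53.0
t 11.15 tcp [ 458.7 -260.4  154.8] phi 31.3 F [ 0.7 -0.4  0.5] open 0.27524351349587006
[-0.1939,-0.1464,0.0121,-0.5014]
[-0.1939,-0.1464,0.1521,-0.5014]
```

The small plate is square at about (-69,-73), with its rear edge at x≈-100. Going round behind it.

Request:
drive_tool(plan=[[[-0.02,-0.01,0,-0.039],[-0.04,-0.03,0,-0.078],[-0.06,-0.045,0,-0.117],[-0.08,-0.06,0,-0.156],[-0.1,-0.075,0,-0.195],[-0.12,-0.09,0,-0.234],[-0.14,-0.105,0,-0.273],[-0.16,-0.12,0,-0.312],[-0.18,-0.135,0,-0.351],[-0.19,-0.146,0,-0.39],[-0.19,-0.146,0,-0.429],[-0.19,-0.146,0,-0.468]]], jaw=0.55)

```text
time_s: 12.15
eef_pos: [0.3599, -0.248, 0.1498]
eef_rot: [-0.0, 0.531, 0.847, 0.0]
wrist_force: [0.2, 0.4, -0.2]
opening: 0.45
grasp_force: 0.0
```

Request:
drive_tool(plan=[[[0,0,0,-0.034],[0,0,0,-0.034],[0,0,0,-0.034]]])

```text
time_s: 12.4
eef_pos: [0.3601, -0.2482, 0.1499]
eef_rot: [-0.0, 0.489, 0.872, 0.0]
wrist_force: [0.4, -0.1, 0.5]
opening: 0.447
grasp_force: 0.0
```

Run:
```python
from h import *
print(w2st(tool()[0][:2]));plate('scene')
f=121.6
go([(*st2w((-122,-73)),150,f),(*st2w((-122,-73)),94,f),(*st2w((-30,-73)),94,f),(*st2w((14,-73)),94,f)])
```

```text
[-128.14375334  -75.27580507]
scene 690.5 [-70. -75.] [88.  61.4] 89.4 [[-98.0, -31.0]] x -101.0 -39.0 y -119.0 -31.0
t 12.45 tcp [ 360.1 -248.2  149.9] phi 121.5 F [ 0.   0.3 -0.2] open 0.45015925968717896
[-0.0154,0.0059,-0.0003,-0.0006]
[-0.0154,0.0059,0.1397,-0.0006]
[-0.2454,0.0064,0.1397,-0.0006]
[-0.3554,0.0066,0.1397,-0.0006]
```

Request:
drive_tool(plan=[[[0,0.006,0.06,0],[0,0.006,0.12,0],[0,0.006,0.14,0],[0,0.006,0.14,0],[-0.02,0.006,0.14,0],[-0.04,0.006,0.14,0],[-0.06,0.006,0.14,0],[-0.08,0.006,0.14,0],[-0.1,0.006,0.14,0],[-0.12,0.006,0.14,0],[-0.14,0.006,0.14,0],[-0.16,0.006,0.14,0]]])

```text
time_s: 13.45
eef_pos: [0.3959, -0.3025, 0.094]
eef_rot: [-0.0, 0.487, 0.873, 0.0]
wrist_force: [0.1, 0.5, 0.1]
opening: 0.453
grasp_force: 0.2
```

Run:
```python
from h import *
print(w2st(tool()[0][:2]));plate('scene',100,109)
f=121.6
go([(*st2w((14,-73)),94,f)])
```

```text
[-63.18655958 -73.28186274]
scene 690.0 [-22.3 -74.8] [59.9 89.4] 0.1 [[-9.0, -30.0]] x -52.0 8.0 y -119.0 -30.0
t 13.5 tcp [ 396.7 -304.    94.4] phi 121.6 F [-0.3 -1.7  1.8] open 0.4497370543091223
[-0.1887,0.0009,0.0011,0.0002]
```

The plate stays square at x≈-22. Pushing it over the brink.

Request:
drive_tool(plan=[[[-0.017,0,0,0],[-0.034,0,0,0],[-0.051,0,0,0],[-0.068,0,0,0],[-0.085,0,0,0],[-0.102,0,0,0],[-0.119,0,0,0],[-0.136,0,0,0],[-0.153,0,0,0],[-0.17,0,0,0],[-0.185,0,0,0],[-0.185,0,0,0]]])

```text
time_s: 14.5
eef_pos: [0.4349, -0.366, 0.0943]
eef_rot: [0.0, 0.488, 0.873, -0.0]
wrist_force: [0.1, 0.2, -0.6]
opening: 0.446
grasp_force: 0.0
```

Request:
drive_tool(plan=[[[0.03,0,-0.05,0],[0.06,0,-0.15,0],[0.14,0,-0.2,0],[0.24,0,-0.2,0],[0.34,0,-0.2,0],[0.44,0,-0.2,0],[0.5,0,-0.2,0],[0.5,0,-0.2,0]]])

```text
time_s: 15.17
eef_pos: [0.3269, -0.1902, 0.1731]
eef_rot: [-0.001, 0.487, 0.874, 0.001]
wrist_force: [0.7, -1.5, -0.7]
opening: 0.449
grasp_force: 0.0
```

Run:
```python
from h import *
p,d=ctrl.camera('top');q,e=ctrl.camera('scene')
cv2.imwrite('pics/end.png',cv2.hconcat([cv2.resize(p[60:260,190:380,::-1],(400,421)),cv2.resize(q[140:265,190:310,::-1],(400,421))]))
yy,xx=np.mgrid[:384,:512];uv=np.c_[xx.ravel(),yy.ravel()]
for n,p,d in(('top',p,d),('scene',q,e)):
    P=depthpts(n,uv,d.ravel())*1000;S=np.c_[(P[:,:2]-B)@rot(YAW),P[:,2]]
    # height above shelf face; slope coordinate from backstop (0) upward
    h=(S[:,2]-25.8)*np.cos(np.pi/6)+(S[:,0]-91.8)*np.sin(np.pi/6);u=(S[:,0]-91.8)*np.cos(np.pi/6)-(S[:,2]-25.8)*.5
    for lo,hi in((12.5,19),(5,11)):
        k=(h>lo)&(h<hi)&(u<-2)&(u>-100)&(abs(S[:,1])<140)
        m=cv2.morphologyEx(k.reshape(384,512).astype(np.uint8),cv2.MORPH_OPEN,np.ones((3,3))).ravel()>0
        if m.sum()>20:print(n,(lo,hi),m.sum(),'h',np.median(h[m]).round(1),'u',np.percentile(u[m],[1,99]).round(1),'y',np.percentile(S[m,1],[1,99]).round(1))
go([])
```

```text
top (12.5, 19) 1033 h 16.9 u [-61.8  -3.9] y [-107.7  -29.8]
top (5, 11) 1316 h 8.8 u [-92.   -4.8] y [-132.9  -14.8]
scene (12.5, 19) 500 h 15.0 u [-61.5  -4.3] y [-110.4  -33.2]
scene (5, 11) 595 h 7.1 u [-91.7  -6.5] y [-129.2  -17.4]
t 15.27 tcp [ 329.4 -194.2  174.5] phi 121.7 F [ 0.8 -0.6 -0.1] open 0.45233511528638093
```

View pics/end.png

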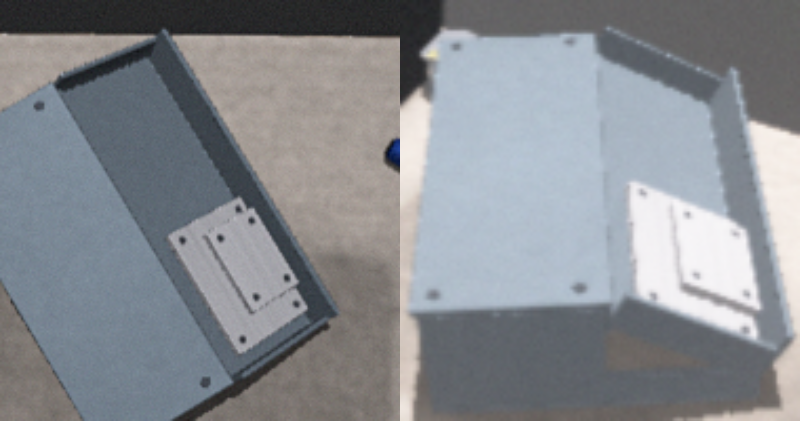

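The final views show the small plate within the large one's outline. Both lower edges lie on the backstop: the upper edges measure 62 and 92 mm up-slope, a shared 2 mm calibration offset. The heights above the shelf fit 8 and 16 mm.

```bash
python3 -c "
from bench import ctrl
print(ctrl.hand_in())"
```

```text
the job is handed in; nothing more can be done
None
```

I handed the job in at about 15 s: the large plate lies flat against the backstop with the small one flat on top, inside its outline and also against the backstop; both plates started turned further than the stated 0.25 rad (about 33° and 21°), so I squared them on the deck first.

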